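# Dock an ink canister and take off its twist cap of unknown hand

### The arm

A 7-joint arm with a two-finger parallel gripper is mounted at the origin on a cart in front of the work surface, level with it; the furniture and walls round the work are solid. World frame = base frame: x ahead of the robot, y to its left, z up, the work surface at z = 0. Lengths are in m, angles in rad, forces in N, time in s.
With the tool pointing down it reaches from about 0.425 to 0.95 m from the base axis. Payload 4.7 kg.
Tool frame: the origin (TCP) lies at the very end of the fingers, on their centre line; the grasp point (between the pads) lies bot.hold_point_z behind it (bot.hold_point_z is the distance from the TCP to the grasp point, in m); z points along the fingers, y is the line along which they close (so a half turn about z gives the same grasp; the last joint's range is limited). The gripper opens to 85 mm and grips with 20 to 120 N. Pads are 22 mm wide; open, the fingers measure 114 mm over their backs; the gripper's body (76 mm by 85 mm) begins 54 mm behind the grasp point. The pads swing forward as they close: fully open they stand 13 mm farther back than shut.
Start: joints at [-0.029, 0.469, -0.049, 1.532, 0.024, 1.141, -0.082], TCP at [0.675, 0, 0.231] pointing down, gripper open.
Joint ranges: [-2.59, 2.59], [-0.33, 1.99], [-1.39, 1.29], [0.1, 2.45], [-1.04, 4.18], [0.21, 1.99], [-2.66, 2.66]. Speed limits (rad/s): [2.57, 2.57, 3.14, 3.14, 3.14, 3.14, 3.14].

### API

Orientations are given as a rotation vector (axis times angle).
In Python, from cell import bot gives the robot as it stands.
- The arm moves only by the tool move_arm, never from a script. Its argument "series" is a list of rows, each an object with "delta_pos": the shift along the tool's x, y, z in cm, a list of three; "twist": the turn, a rotation vector about the tool's x, y, z in rad, a list of three; "jaw": the finger opening in cm, from 0 to 8.54. In form: [{"delta_pos": [x, y, z], "twist": [wx, wy, wz], "jaw": jaw}, ...]. A call has exactly 5 rows; each row shifts and turns the commanded pose from where the row before left it, along the tool's axes as they then stand; what a row does not reach is not made up. A row lasts 1/12 s, in which the tool goes at most 41.7 mm and 7.16 degrees, less where a joint would pass 70% of its speed; a pose out of reach is approached as far as the arm can. A call is refused whole if a number of a shift passes 4.17 or a number of a turn 0.125, either way. A call with a gripper value outside its range is refused whole. The fingers move at their own pace and stop on an object; the grip force is fixed at half the most. Time passes only in rows, so rows that do not move let the fingers close, or fill a call up. It gives the time, the measured TCP pose, the force, the opening and the grip force at its end, in the units of the state.
- bot.state(): the state, without advancing time (a new reading comes with each control period).
- bot.get_image(name): name is "scene" or "side" or "wrist"; returns a dict with "img" (400x640x3 uint8, red, green, blue), "mtx" (3x3 intrinsics, pixels), "k1" (the pictures are not rectified: a ray, as slopes to the right and down, at radius r is drawn at 1 + k1 r^2 times it, then the intrinsics apply), "R" (3x3) and "t" (3): a world point X has camera coordinates R X + t. Camera axes: x right, y down, z forward; pixel columns grow to the right and rows downward; lengths in m; the calibration is good to about 2 mm. A picture is of the moment at which its call begins. There is no depth.
- bot.finish_job(): hands the job in; it is judged then, once.
Trained networks look in the newest picture that a camera, given by its name, has taken for a name from the list of things; names that differ only in an ending like _2 or _b are one class to them, and where a whole thing is asked for, a point or a joint stands for the part that bears it (a point fixed in the world has none). Each returns a list of dicts, best first, with "confidence" (0 to 1); they miss things now and then, are a little off and sometimes report something else, mostly with a low value. They report only what shows in the picture. A call takes as long as a camera call. They do not tell look-alikes from the thing itself.
- bot.look_for(camera, label): "point" ([column, row] in pixels, amid what is visible of it).
- bot.silhouettes(camera, label): "region" (400x640 bool, what is visible of it) and "point" ([column, row] in pixels, amid what is visible of it).
- bot.landmark_of(camera, label): "point" ([column, row] in pixels: a listed point, or the origin of a listed thing).
The state is a dict: "t": time; "joint_pos": joint angles; "qd": joint speeds; "joint_efforts": joint torques, N m; "ee_pos": TCP position; "tcp_rot": TCP orientation; "ft_force": force on the tool from outside, world axes, zero at the start; "wrist_torque": the same for the moment, N m; "finger_gap": finger opening in m; "grasp_force": force on a finger pad.
Only numpy, scipy, OpenCV 4.12 (cv2) and the standard library are available. Lean on these libraries where they do the work, as an engineer would, in place of code of your own. Each camera call takes 0.05 s, during which the arm holds its last target. There are 200 camera calls.

### The job

Lift the white ink canister with its purple cap out of the grey basket and stand it fully down, upright, in the square socket of the blue dock with the cap still on. Then take off the twist-lock cap: it opens one way only, clockwise or anticlockwise, and nothing shows which, so try both. Finish while holding the cap in the gripper at least 5 cm above where it sat, with the open canister still fully down in the dock, and leave the other things on the desk as they are.

Things in the scene. Friction and masses are not known exactly. Their poses are not given: they have to be found in the camera images.
- basket: grey ribbed open basket, 154 mm along its x, 173 mm along its y, walls 70 mm high; fixed. Its inner floor (grey felt) lies 16 mm above the desk. Origin: centre of its underside. The canister stands in its +y half, a yellow staple box (40x78x30 mm) lies in its -y half. Basket and dock may stand either way round (left or right)
- canister_foot (a point): centre of the underside of the white canister: square body 54x54 mm (sides along its x and y), 66 mm tall, purple band; about 0.35 kg with cap, 118 mm tall in all. Four equal sides: fits the socket in any of four yaws. It may be carried by the cap, which stays locked unless twisted against the canister
- canister_neck (a point): centre of the top of the canister's square body, 66 mm above its foot; the cap's lower rim rests here. A grey neck with two ledges stands 15 mm above it, under the cap. Axes as the canister
- cap_knob (a point): point on the purple cap's axis, half-way up its round ribbed knob, 102 mm above the canister's foot. Knob: 28 mm diameter, 32 mm tall (16 mm below to 16 mm above this point), gripped from above in any yaw. Below it is the round skirt, 52 mm diameter, 20 mm tall. Twisting the free way takes under 0.2 N m; against the stop it passes 0.3 N m if gripped with 50 N, then slips. Cap: 0.05 kg
- cap_rim (a point): centre of the cap's lower rim, 36 mm below cap_knob; at canister_neck while on. Lugs inside catch under the neck's ledges. One way (hidden, differs each time) a hard stop comes within 10 degrees (20 with the canister's play in the socket); the other way it is free from 50 degrees (up to 65 of hand turn with play) to 125; then lift straight. Lifted while locked, the canister comes too
- dock_floor (a point): centre of the socket floor of the blue dock, a fixed block 115x115x50 mm; its axes lie along the socket's sides. The socket is square, 59 mm wide (2.5 mm clearance each side), 34 mm deep, its mouth 50 mm above the desk flared by 6 mm. The floor lies 16 mm above the desk; a fully seated canister has its foot on it
- staple_box: yellow staple box lying in the basket, 40x78x30 mm; leave it in there. Origin: centre of its underside
- stapler: red and black stapler on the left of the desk, 34x139x52 mm; leave alone
- stamp: wooden hand stamp standing behind the work area, 27x48x66 mm; leave alone
- calculator: dark calculator lying at the front edge, left of the work, 128x78x16 mm; leave alone
Mind the look-alikes: they are no part of the job. What is shaped like the part that bears cap_knob but turquoise is not meant. What is shaped like the part that bears canister_foot but yellow is not meant.

How it is judged:
By the outcome, as a careful person would: the job done as asked, in the order asked, and still so for the second after the job is handed in, while the arm keeps its last pose, push and grip.
It also fails if it takes over 61 s, if anything falls off the work surface, if the arm or the gripper's body presses on something with over 40 N, if the wrist force passes 120 N, or if a joint passes its speed limit or range.

## Working session

There is one attempt and no reset: what is moved stays moved. The work goes in short steps, Python scripts to look and compute and a tool call to move; the robot and the scene stay as the last step left them, time stands still between calls to the robot, and variables do not carry over. Pictures are saved under pics/ and viewed, at most 10 in all, crops included, and the job is handed in when it is done.

Besides the shell and the picture viewer there is one more tool, called after "Call:" in YAML: its name, and indented under it one key for each argument. move_arm: Moves the arm, as the interface text tells. Its arguments: {"type":"object","properties":{"series":{"type":"array"}},"required":["series"]}

```bash
mkdir -p pics; cat > h.py <<'E'
import numpy as np, cv2
from cell import bot
from scipy.spatial.transform import Rotation as Ro
def ray(im,p):
    K=im["mtx"];u=np.array([(p[0]-K[0,2])/K[0,0],(p[1]-K[1,2])/K[1,1]]);k=im["k1"]
    x=u.copy()
    for _ in range(20): x=u/(1+k*(x@x))
    d=im["R"].T@np.array([x[0],x[1],1]);return -im["R"].T@im["t"],d/np.linalg.norm(d)
def atz(im,p,z):
    o,d=ray(im,p);return o+d*(z-o[2])/d[2]
def tri(obs):
    A=0;b=0
    for im,p in obs:
        o,d=ray(im,p);M=np.eye(3)-np.outer(d,d);A=A+M;b=b+M@o
    return np.linalg.solve(A,b)
def proj(im,X):
    c=im["R"]@X+im["t"];x=c[:2]/c[2];x=x*(1+im["k1"]*(x@x));return im["mtx"][:2,:2]@x+im["mtx"][:2,2]
def save(im,n): cv2.imwrite(f"pics/{n}.png",im["img"][...,::-1])
E
python3 - <<'E'
from h import *
np.set_printoptions(precision=4,suppress=True)
print(bot.hold_point_z, bot.state()["ee_pos"],bot.state()["tcp_rot"])
I={c:bot.get_image(c) for c in("scene","side","wrist")}
for c in I: save(I[c],c+"0")
for l in("cap_knob","canister_foot","canister_neck","dock_floor","basket","staple_box"):
    for c in I:
        for d in bot.landmark_of(c,l)[:3]: print(l,c,np.round(d["point"],1),round(d["confidence"],2), atz(I[c],d["point"],{"cap_knob":.118,"canister_foot":.016,"canister_neck":.082,"dock_floor":.016,"basket":0,"staple_box":.016}[l]))
E
```

```text
0.0187 [ 0.6744 -0.      0.2303] [-2.2205 -2.2206  0.0022]
cap_knob scene [329.4 208.1] 0.83 [ 0.5683 -0.0709  0.118 ]
cap_knob scene [291.  253.6] 0.66 [ 0.3754 -0.0736  0.118 ]
cap_knob scene [325.6 225.6] 0.32 [ 0.5084 -0.098   0.118 ]
cap_knob side [368.2 229.3] 0.67 [0.3611 0.0592 0.118 ]
cap_knob side [323.4 185.4] 0.5 [ 0.5727 -0.0658  0.118 ]
cap_knob wrist [210.7 272.1] 0.71 [ 0.5766 -0.0712  0.118 ]
cap_knob wrist [ 90.8 217.6] 0.55 [ 0.4738 -0.0192  0.118 ]
canister_foot scene [329.1 226.9] 0.61 [ 0.571  -0.0727  0.016 ]
canister_foot scene [345.8 289.7] 0.59 [ 0.4181 -0.2342  0.016 ]
canister_foot scene [400.5 280.7] 0.41 [ 0.5355 -0.3493  0.016 ]
canister_foot side [395.9 212.3] 0.94 [ 0.4029 -0.1964  0.016 ]
canister_foot side [322.8 215. ] 0.79 [ 0.5787 -0.068   0.016 ]
canister_foot side [327.3 282.7] 0.16 [0.4039 0.1715 0.016 ]
canister_foot wrist [235.7 226.4] 0.79 [ 0.5745 -0.0672  0.016 ]
canister_foot wrist [143.3 332.6] 0.55 [ 0.4305 -0.2269  0.016 ]
canister_neck scene [345.  279.1] 0.92 [ 0.4142 -0.2283  0.082 ]
canister_neck scene [327.7 211.4] 0.51 [ 0.5781 -0.0595  0.082 ]
canister_neck side [323.8 198.5] 0.88 [ 0.5658 -0.0564  0.082 ]
canister_neck side [397.1 190.8] 0.77 [ 0.4093 -0.2076  0.082 ]
canister_neck side [323.  184.8] 0.48 [ 0.614  -0.1236  0.082 ]
dock_floor scene [401.2 282. ] 0.83 [ 0.533  -0.3529  0.016 ]
dock_floor side [381.6 182.9] 0.9 [ 0.5241 -0.341   0.016 ]
basket scene [331.5 233.2] 0.56 [ 0.5644 -0.0873  0.    ]
basket side [326.9 218.4] 0.76 [ 0.5721 -0.0796  0.    ]
basket wrist [92.4 41.6] 0.21 [0.4227 0.1451 0.    ]
staple_box scene [345.8 239.4] 0.6 [ 0.5622 -0.1427  0.016 ]
staple_box scene [377.6 214.9] 0.57 [ 0.7064 -0.1772  0.016 ]
staple_box side [307.4 189.8] 0.54 [ 0.7083 -0.169   0.016 ]
staple_box side [338.3 207.4] 0.47 [ 0.563 -0.129  0.016]
staple_box wrist [236.2 276.3] 0.8 [ 0.5696 -0.1353  0.016 ]
```

```bash
python3 -c "
import cv2,numpy as np
a,b,c=[cv2.imread(f'pics/{n}0.png') for n in('scene','side','wrist')]
cv2.imwrite('pics/all0.png',cv2.resize(np.vstack([np.hstack([a,b]),np.hstack([c,0*c])]),(800,500),interpolation=cv2.INTER_AREA))"
```

```text
(no output)
```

View pics/scene0.png

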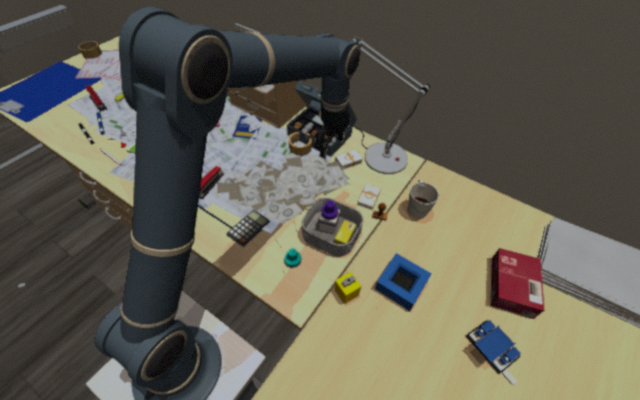

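View pics/all0.png

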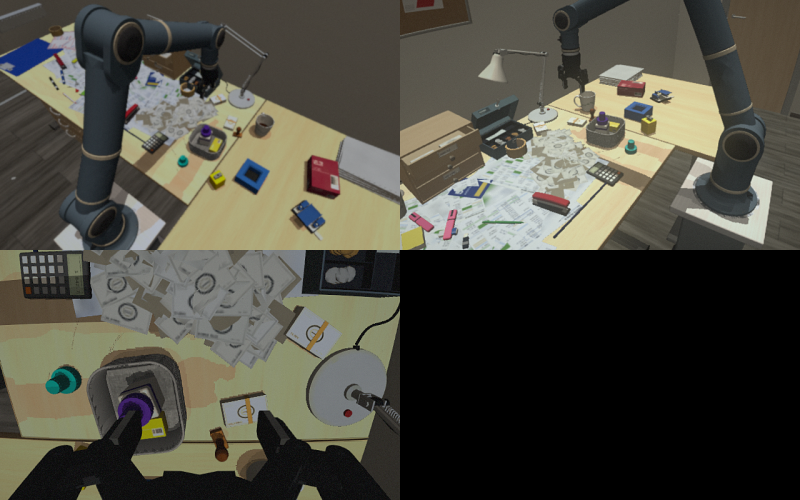

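The scene view shows the purple cap in the basket at about (329,208) and the blue dock at (402,281). The yellow canister at (347,287) and the turquoise cap at (291,257) are the look-alikes. I'll move so the wrist camera sees the basket clear of the fingers.

Call:
move_arm:
  series:
    - {"delta_pos":[-2.4,-2,-0.5],"twist":[0,0,0],"jaw":8.5}
    - {"delta_pos":[-2.4,-2,-0.5],"twist":[0,0,0],"jaw":8.5}
    - {"delta_pos":[-2.4,-2,-0.5],"twist":[0,0,0],"jaw":8.5}
    - {"delta_pos":[-2.4,-2,-0.5],"twist":[0,0,0],"jaw":8.5}
    - {"delta_pos":[-2.4,-2,-0.5],"twist":[0,0,0],"jaw":8.5}

```text
t: 1.47
ee_pos: [0.5739, -0.121, 0.2566]
tcp_rot: [2.221, 2.222, 0.0]
ft_force: [0.4, 0.0, 0.9]
finger_gap: 0.0847
grasp_force: 0.0
```

```bash
python3 - <<'E'
from h import *
np.set_printoptions(precision=4,suppress=True)
s=bot.state();print(s["ee_pos"],s["tcp_rot"])
I=bot.get_image("wrist");save(I,"w1")
for l,z in(("cap_knob",.118),("canister_foot",.016),("canister_neck",.082),("dock_floor",.016),("basket",0),("staple_box",.016)):
        for d in bot.landmark_of("wrist",l)[:3]: print(l,np.round(d["point"],1),round(d["confidence"],2), atz(I,d["point"],z))
E
```

```text
[ 0.5739 -0.121   0.2566] [2.2211 2.2215 0.0002]
cap_knob [169.1 106.6] 0.88 [ 0.4456 -0.048   0.118 ]
cap_knob [321.2 130.6] 0.57 [ 0.5763 -0.0692  0.118 ]
canister_foot [205.8 251. ] 0.74 [ 0.4242 -0.2339  0.016 ]
canister_neck [189.8 272.3] 0.75 [ 0.4285 -0.2283  0.082 ]
dock_floor [287.5 325.7] 0.64 [ 0.5294 -0.3523  0.016 ]
staple_box [312.  172.6] 0.7 [ 0.566  -0.1281  0.016 ]
staple_box [320.  127.9] 0.23 [ 0.5757 -0.0745  0.016 ]
```

View pics/w1.png

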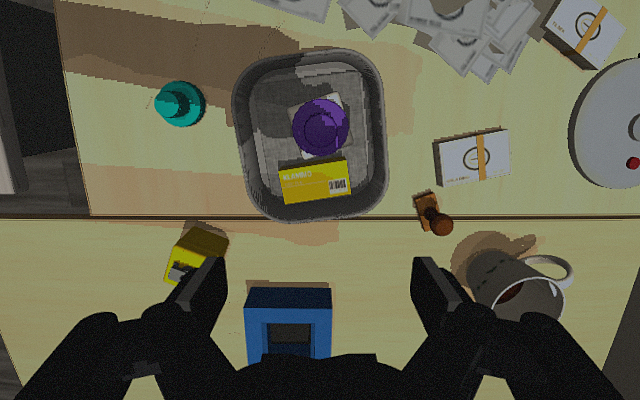

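The wrist view shows the purple cap at (321,127), with the canister body turned slightly under it. The dock is at (288,325), almost square to the image. I'll zoom in to measure both yaws.

```bash
python3 - <<'E'
import cv2,numpy as np
a=cv2.imread('pics/w1.png')
A=cv2.resize(a[75:185,260:380],None,fx=4,fy=4,interpolation=cv2.INTER_CUBIC);B=cv2.resize(a[275:385,235:345],None,fx=3,fy=4,interpolation=cv2.INTER_CUBIC)
o=np.hstack([A,B[:,:320]]);o=cv2.convertScaleAbs(o,alpha=1.4);print(o.shape);cv2.imwrite('pics/z1.png',o)
E
```

```text
(440, 800, 3)
```

View pics/z1.png

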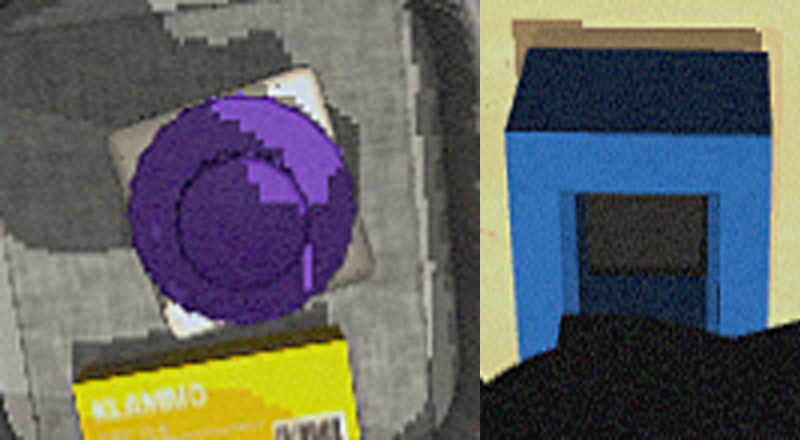

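The crop shows the canister's top corners at (287,110), (339,92), (353,144.5) and (303,159). The dock's front top edge runs from (244,307.5) to (331.7,308.5).

```bash
python3 - <<'E'
from h import *
np.set_printoptions(precision=4,suppress=True)
I=bot.get_image("wrist")
c=np.array([atz(I,p,.082)[:2] for p in [(287,110),(338.75,91.75),(353,144.5),(303,158.75)]])
print(c.mean(0));print([np.degrees(np.arctan2(*(c[(i+1)%4]-c[i])[::-1])) for i in range(4)],[np.linalg.norm(c[(i+1)%4]-c[i]) for i in range(4)])
print("knob",atz(I,(321.25,131.25),.134))
d=[atz(I,p,.05)[:2] for p in((244,307.5),(331.7,308.5))];print(d,np.degrees(np.arctan2(*(d[1]-d[0])[::-1])),np.mean(d,0)-[0,.0575])
E
```

```text
[ 0.5774 -0.0658]
[np.float64(18.900824630917704), np.float64(-73.21941007231185), np.float64(-163.85660982324683), np.float64(107.48503277032121)] [np.float64(0.0520070421379992), np.float64(0.051831535613160507), np.float64(0.05136800279355843), np.float64(0.0493399156030977)]
knob [ 0.5777 -0.0657  0.134 ]
[array([ 0.4803, -0.2943]), array([ 0.593 , -0.2949])] -0.3281322417303071 [ 0.5366 -0.3521]
```

Call:
move_arm:
  series:
    - {"delta_pos":[1.1,0.07,1.5],"twist":[0,0,0],"jaw":8.5}
    - {"delta_pos":[1.1,0.07,1.5],"twist":[0,0,0],"jaw":8.5}
    - {"delta_pos":[1.1,0.07,1.5],"twist":[0,0,0],"jaw":8.5}
    - {"delta_pos":[1.1,0.07,1.5],"twist":[0,0,0],"jaw":8.5}
    - {"delta_pos":[1.1,0.07,1.5],"twist":[0,0,0],"jaw":8.5}

```text
t: 2.28
ee_pos: [0.5789, -0.0632, 0.1803]
tcp_rot: [-2.219, -2.223, -0.0]
ft_force: [0.1, -0.1, 0.7]
finger_gap: 0.085
grasp_force: 0.0
```

Call:
move_arm:
  series:
    - {"delta_pos":[0,0,1.5],"twist":[0,0,0],"jaw":8.5}
    - {"delta_pos":[0,0,1.5],"twist":[0,0,0],"jaw":8.5}
    - {"delta_pos":[0,0,1.5],"twist":[0,0,0],"jaw":8.5}
    - {"delta_pos":[0,0,1.5],"twist":[0,0,0],"jaw":8.5}
    - {"delta_pos":[0,0,1.4],"twist":[0,0,0],"jaw":8.5}

```text
t: 2.7
ee_pos: [0.5788, -0.0636, 0.106]
tcp_rot: [-2.219, -2.223, 0.0]
ft_force: [0.1, 0.3, 0.1]
finger_gap: 0.0848
grasp_force: 0.0
```

Call:
move_arm:
  series:
    - {"delta_pos":[0,0,0],"twist":[0,0,0],"jaw":6}
    - {"delta_pos":[0,0,0],"twist":[0,0,0],"jaw":4}
    - {"delta_pos":[0,0,0],"twist":[0,0,0],"jaw":2}
    - {"delta_pos":[0,0,0],"twist":[0,0,0],"jaw":0}
    - {"delta_pos":[0,0,0],"twist":[0,0,0],"jaw":0}

```text
t: 3.12
ee_pos: [0.5789, -0.0648, 0.1085]
tcp_rot: [2.221, 2.221, 0.001]
ft_force: [-1.5, 0.8, 8.2]
finger_gap: 0.0265
grasp_force: 58.4
```

Call:
move_arm:
  series:
    - {"delta_pos":[0,0,0],"twist":[0,0,0],"jaw":0}
    - {"delta_pos":[0,0,0],"twist":[0,0,0],"jaw":0}
    - {"delta_pos":[0,0,0],"twist":[0,0,0],"jaw":0}
    - {"delta_pos":[0,0,0],"twist":[0,0,0],"jaw":0}
    - {"delta_pos":[0,0,0],"twist":[0,0,0],"jaw":0}

```text
t: 3.53
ee_pos: [0.5789, -0.0649, 0.1085]
tcp_rot: [2.221, 2.221, 0.002]
ft_force: [-2.9, 0.7, 5.9]
finger_gap: 0.0265
grasp_force: 58.8
```

Call:
move_arm:
  series:
    - {"delta_pos":[0,0,-1],"twist":[0,0,0],"jaw":0}
    - {"delta_pos":[0,0,-2],"twist":[0,0,0],"jaw":0}
    - {"delta_pos":[0,0,-2.5],"twist":[0,0,0],"jaw":0}
    - {"delta_pos":[0,0,-2.5],"twist":[0,0,0],"jaw":0}
    - {"delta_pos":[0,0,-2],"twist":[0,0,0],"jaw":0}

```text
t: 3.95
ee_pos: [0.5786, -0.0651, 0.209]
tcp_rot: [2.221, 2.221, 0.001]
ft_force: [0.4, 0.4, -3.8]
finger_gap: 0.0262
grasp_force: 59.7
```

Call:
move_arm:
  series:
    - {"delta_pos":[-1,-0.2,0],"twist":[0,0,0.06],"jaw":0}
    - {"delta_pos":[-1.5,-0.2,0],"twist":[0,0,0.06],"jaw":0}
    - {"delta_pos":[-2,-0.2,0],"twist":[0,0,0.06],"jaw":0}
    - {"delta_pos":[-2,-0.2,0],"twist":[0,0,0.06],"jaw":0}
    - {"delta_pos":[-2,-0.2,0],"twist":[0,0,0.06],"jaw":0}

```text
t: 4.37
ee_pos: [0.556, -0.1501, 0.2069]
tcp_rot: [-2.534, -1.857, 0.001]
ft_force: [-0.1, 0.2, -2.7]
finger_gap: 0.0262
grasp_force: 59.9
```

```bash
python3 - <<'E'
from h import *
np.set_printoptions(precision=4,suppress=True)
s=bot.state();print(s["ee_pos"],s["tcp_rot"],s["joint_pos"],s["ft_force"],s["finger_gap"])
I=bot.get_image("wrist");save(I,"w2")
J=bot.get_image("scene");save(J,"s2");
for c,K in(("scene",J),("side",bot.get_image("side"))):
  for l,z in(("dock_floor",.016),):
    for d in bot.landmark_of(c,l)[:2]: print(c,l,np.round(d["point"],1),round(d["confidence"],2), atz(K,d["point"],z))
  for d in bot.silhouettes(c,"dock_floor")[:1]:
    pass
E
```

```text
[ 0.556  -0.1501  0.2069] [-2.5338 -1.857   0.0015] [ 0.1514  0.3294  0.0489  1.8055 -0.018   1.0078 -0.0986] [-0.1335  0.1711 -2.7002] 0.026184298852465877
scene dock_floor [401.8 283.6] 0.74 [ 0.5295 -0.3566  0.016 ]
scene dock_floor [349.  212.6] 0.66 [ 0.6584 -0.0944  0.016 ]
side dock_floor [382.1 182.5] 0.77 [ 0.524  -0.3444  0.016 ]
```

View pics/w2.png

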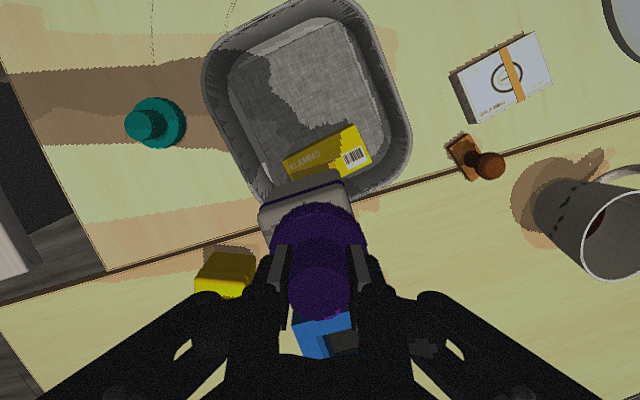

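The canister hangs clear of the basket, its tilt about parallel to the dock edge at (295,330)-(350,312). Now carrying it over the dock.

Call:
move_arm:
  series:
    - {"delta_pos":[-2,0.42,0],"twist":[0,0,0],"jaw":0}
    - {"delta_pos":[-2,0.42,0],"twist":[0,0,0],"jaw":0}
    - {"delta_pos":[-2,0.42,0],"twist":[0,0,0],"jaw":0}
    - {"delta_pos":[-2,0.42,0],"twist":[0,0,0],"jaw":0}
    - {"delta_pos":[-2,0.42,0],"twist":[0,0,0],"jaw":0}

```text
t: 5.13
ee_pos: [0.5478, -0.2493, 0.2072]
tcp_rot: [-2.526, -1.867, -0.001]
ft_force: [-0.0, 0.3, -2.9]
finger_gap: 0.0259
grasp_force: 59.8
```

Call:
move_arm:
  series:
    - {"delta_pos":[-2.2,0.42,0],"twist":[0,0,0],"jaw":0}
    - {"delta_pos":[-2.2,0.42,0],"twist":[0,0,0],"jaw":0}
    - {"delta_pos":[-2,0.42,0],"twist":[0,0,0],"jaw":0}
    - {"delta_pos":[-2,0.42,0],"twist":[0,0,0],"jaw":0}
    - {"delta_pos":[-1.4,0.42,0],"twist":[0,0,0],"jaw":0}

```text
t: 5.55
ee_pos: [0.5383, -0.3508, 0.2071]
tcp_rot: [2.529, 1.864, -0.001]
ft_force: [-0.6, -1.0, -2.2]
finger_gap: 0.026
grasp_force: 59.8
```

Call:
move_arm:
  series:
    - {"delta_pos":[0,0,0.6],"twist":[0,0,0],"jaw":0}
    - {"delta_pos":[0,0,0.6],"twist":[0,0,0],"jaw":0}
    - {"delta_pos":[0,0,0.6],"twist":[0,0,0],"jaw":0}
    - {"delta_pos":[0,0,0.6],"twist":[0,0,0],"jaw":0}
    - {"delta_pos":[0,0,0],"twist":[0,0,0],"jaw":0}

```text
t: 5.97
ee_pos: [0.5383, -0.3471, 0.1813]
tcp_rot: [-2.523, -1.865, 0.001]
ft_force: [0.3, -0.4, -3.0]
finger_gap: 0.0264
grasp_force: 59.8
```

```bash
python3 - <<'E'
from h import *
np.set_printoptions(precision=4,suppress=True)
s=bot.state();print(s["ee_pos"],s["tcp_rot"],s["ft_force"])
I={c:bot.get_image(c) for c in("scene","side","wrist")}
S=cv2.resize(I["scene"]["img"][210:330,340:460],(400,400),interpolation=2);T=cv2.resize(I["side"]["img"][120:220,330:430],(400,400),interpolation=2)
cv2.imwrite("pics/d3.png",np.hstack([S,T])[...,::-1]);save(I["wrist"],"w3")
for c in I:
    for l in("canister_foot","cap_knob","dock_floor"):
        print(c,l,[(np.round(d["point"],1),round(d["confidence"],2)) for d in bot.landmark_of(c,l)[:2]])
    p=s["ee_pos"];print(c,"pred foot",proj(I[c],p-[0,.001,.0925]),"knob",proj(I[c],p+[0,-.001,.0095]))
E
```

```text
[ 0.5383 -0.3471  0.1813] [-2.5233 -1.8653  0.0012] [ 0.3006 -0.4242 -3.0473]
scene canister_foot [(array([349.5, 290.2]), 0.74), (array([402.9, 269.7]), 0.65)]
scene cap_knob [(array([412.4, 247.8]), 0.79), (array([291.4, 255.1]), 0.55)]
scene dock_floor [(array([401.8, 280.4]), 0.96)]
scene pred foot [405.542 267.826] knob [413.5841 248.6536]
side canister_foot [(array([395.7, 210.9]), 0.91), (array([380.9, 162.4]), 0.66)]
side cap_knob [(array([369.5, 232.5]), 0.77), (array([382.5, 130.7]), 0.49)]
side dock_floor [(array([380.8, 183.1]), 0.82)]
side pred foot [379.8137 161.5853] knob [381.2539 132.6216]
wrist canister_foot [(array([171.6, 109.9]), 0.75)]
wrist cap_knob [(array([320.3, 277.9]), 0.8)]
wrist dock_floor []
wrist pred foot [317.9283 203.5627] knob [317.3434 268.7955]
```

View pics/d3.png

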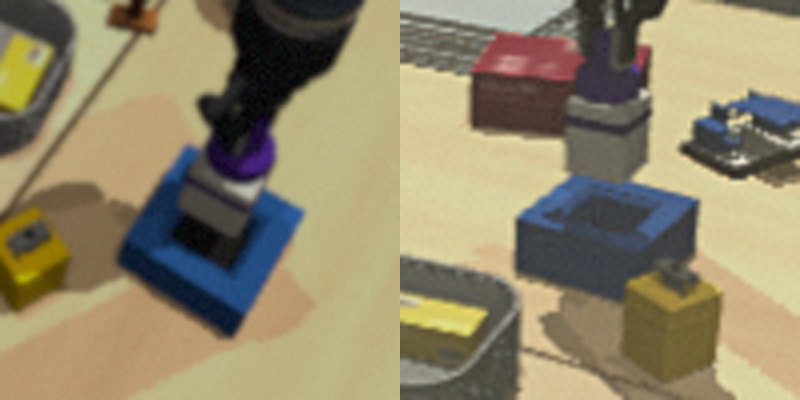

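View pics/w3.png

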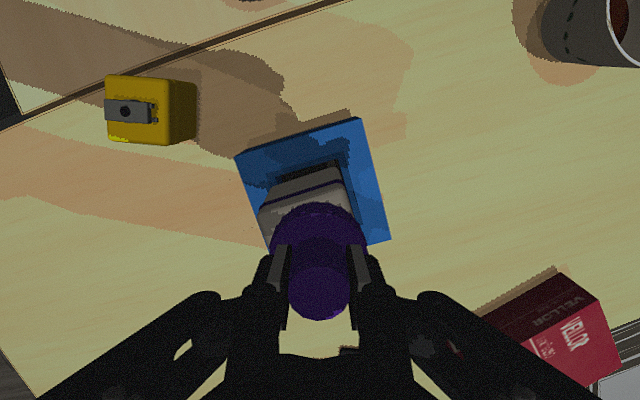

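The wrist view shows the dock's top corners at (237,157), (360,117) and (390,240), with the canister's far side just in front of the mouth. I'll work out the offset from these and from the contours.

```bash
python3 - <<'E'
from h import *
np.set_printoptions(precision=4,suppress=True)
I=bot.get_image("wrist");s=bot.state();print(s["ee_pos"])
d=[atz(I,p,.05)[:2] for p in((237,157),(360,117),(390,240))];print(d)
a=d[1]-d[0];b=d[2]-d[1];print(np.degrees(np.arctan2(a[1],a[0])),np.degrees(np.arctan2(b[1],b[0])),np.linalg.norm(a),np.linalg.norm(b),(d[0]+d[2])/2)
a=cv2.resize(I["img"][105:255,230:400],None,fx=4,fy=4,interpolation=2);cv2.imwrite("pics/z3.png",cv2.convertScaleAbs(a,alpha=1.6)[...,::-1])
E
```

```text
[ 0.5386 -0.3493  0.1834]
[array([ 0.4798, -0.2999]), array([ 0.5907, -0.299 ]), array([ 0.5886, -0.4157])]
0.48482279482856105 -91.03837671464781 0.110940959429229 0.11676706817827572 [ 0.5342 -0.3578]
```

View pics/z3.png

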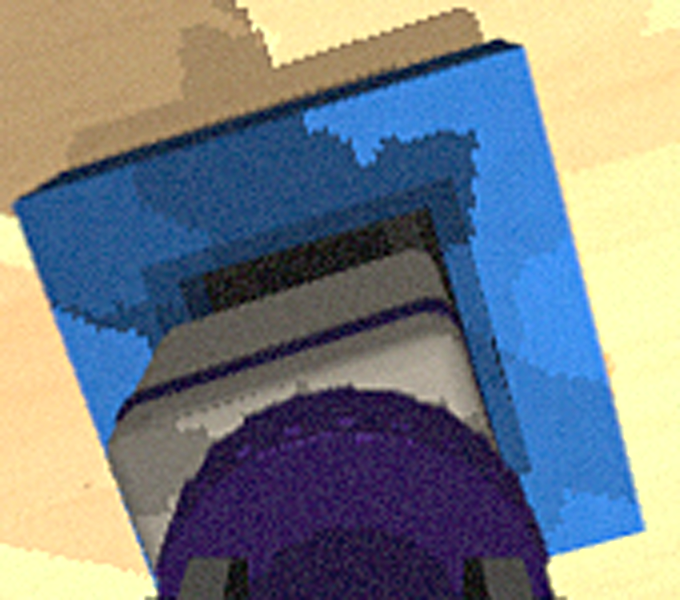

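The crop shows the dock's top corners at (233.8,155.8), (360.5,116.8) and (390.8,237). The canister's foot edge runs from (274.5,187.5) to (336.3,167).

```bash
python3 - <<'E'
from h import *
np.set_printoptions(precision=4,suppress=True)
I=bot.get_image("wrist");s=bot.state();print(s["ee_pos"])
P=lambda p,z:atz(I,p,z)[:2]
d=[P(p,.05) for p in((233.75,155.75),(360.5,116.75),(390.75,237))];print(d)
ang=lambda v:np.degrees(np.arctan2(v[1],v[0]))
print(ang(d[1]-d[0]),ang(d[2]-d[1])+90,np.linalg.norm(d[1]-d[0]),np.linalg.norm(d[2]-d[1]),(d[0]+d[2])/2)
zf=s["ee_pos"][2]-.0925
f=[P(p,zf) for p in((274.5,187.5),(336.25,167))];print(f,ang(f[1]-f[0]),np.mean(f,0)-[0,.027])
b=[P(p,zf+.043) for p in((262,203),(339,180))];print(b,ang(b[1]-b[0]))
E
```

```text
[ 0.5386 -0.3493  0.1834]
[array([ 0.4774, -0.298 ]), array([ 0.5911, -0.2989]), array([ 0.5899, -0.4129])]
-0.4334589413001676 -0.5980568859736621 0.1136988804477559 0.11402629202776385 [ 0.5337 -0.3554]
[array([ 0.5106, -0.3269]), array([ 0.5598, -0.3256])] 1.4895462461239135 [ 0.5352 -0.3533]
[array([ 0.5089, -0.3251]), array([ 0.5593, -0.3252])] -0.07712225452240498
```

Call:
move_arm:
  series:
    - {"delta_pos":[-0.28,-0.05,0.5],"twist":[0,0,0.02],"jaw":0}
    - {"delta_pos":[0,0,1],"twist":[0,0,0],"jaw":0}
    - {"delta_pos":[0,0,1],"twist":[0,0,0],"jaw":0}
    - {"delta_pos":[0,0,0.8],"twist":[0,0,0],"jaw":0}
    - {"delta_pos":[0,0,0],"twist":[0,0,0],"jaw":0}

```text
t: 7.08
ee_pos: [0.5358, -0.3507, 0.1471]
tcp_rot: [-2.543, -1.836, 0.003]
ft_force: [0.3, -0.8, -3.4]
finger_gap: 0.026
grasp_force: 59.8
```

Call:
move_arm:
  series:
    - {"delta_pos":[0,0,0.3],"twist":[0,0,0],"jaw":0}
    - {"delta_pos":[0,0,0.3],"twist":[0,0,0],"jaw":0}
    - {"delta_pos":[0,0,0.3],"twist":[0,0,0],"jaw":0}
    - {"delta_pos":[0,0,0.3],"twist":[0,0,0],"jaw":0}
    - {"delta_pos":[0,0,0.3],"twist":[0,0,0],"jaw":0}

```text
t: 7.5
ee_pos: [0.5375, -0.3518, 0.1353]
tcp_rot: [2.547, 1.839, 0.001]
ft_force: [-0.0, -0.0, -2.1]
finger_gap: 0.026
grasp_force: 59.8
```

Call:
move_arm:
  series:
    - {"delta_pos":[0,0,0.3],"twist":[0,0,0],"jaw":0}
    - {"delta_pos":[0,0,0.3],"twist":[0,0,0],"jaw":0}
    - {"delta_pos":[0,0,0.3],"twist":[0,0,0],"jaw":0}
    - {"delta_pos":[0,0,0.3],"twist":[0,0,0],"jaw":0}
    - {"delta_pos":[0,0,0],"twist":[0,0,0],"jaw":0}

```text
t: 7.92
ee_pos: [0.5369, -0.3515, 0.1225]
tcp_rot: [-2.546, -1.839, 0.001]
ft_force: [-0.1, -0.5, -3.6]
finger_gap: 0.0261
grasp_force: 59.8
```

Call:
move_arm:
  series:
    - {"delta_pos":[0,0,0.3],"twist":[0,0,0],"jaw":0}
    - {"delta_pos":[0,0,0.3],"twist":[0,0,0],"jaw":0}
    - {"delta_pos":[0,0,0.3],"twist":[0,0,0],"jaw":0}
    - {"delta_pos":[0,0,0.3],"twist":[0,0,0],"jaw":0}
    - {"delta_pos":[0,0,0],"twist":[0,0,0],"jaw":0}

```text
t: 8.33
ee_pos: [0.5369, -0.3515, 0.1104]
tcp_rot: [-2.546, -1.838, 0.001]
ft_force: [-0.6, 0.2, -3.7]
finger_gap: 0.0265
grasp_force: 59.8
```

Call:
move_arm:
  series:
    - {"delta_pos":[0,0,0.1],"twist":[0,0,0],"jaw":0}
    - {"delta_pos":[0,0,0.1],"twist":[0,0,0],"jaw":0}
    - {"delta_pos":[0,0,0],"twist":[0,0,0],"jaw":0}
    - {"delta_pos":[0,0,0],"twist":[0,0,0],"jaw":0}
    - {"delta_pos":[0,0,0],"twist":[0,0,0],"jaw":0}

```text
t: 8.75
ee_pos: [0.5373, -0.3518, 0.1094]
tcp_rot: [2.547, 1.839, 0.0]
ft_force: [0.7, -1.0, -3.4]
finger_gap: 0.0269
grasp_force: 59.8
```

Call:
move_arm:
  series:
    - {"delta_pos":[0,0,0.1],"twist":[0,0,0],"jaw":0}
    - {"delta_pos":[0,0,0.1],"twist":[0,0,0],"jaw":0}
    - {"delta_pos":[0,0,0],"twist":[0,0,0],"jaw":0}
    - {"delta_pos":[0,0,0],"twist":[0,0,0],"jaw":0}
    - {"delta_pos":[0,0,0],"twist":[0,0,0],"jaw":0}

```text
t: 9.17
ee_pos: [0.5374, -0.3521, 0.1086]
tcp_rot: [2.547, 1.838, 0.0]
ft_force: [-2.1, 0.3, 6.0]
finger_gap: 0.0264
grasp_force: 60.7
```

Contact at the expected seated height. I'll try the twist with positive tool z first.

Call:
move_arm:
  series:
    - {"delta_pos":[0,0,0],"twist":[0,0,0.07],"jaw":0}
    - {"delta_pos":[0,0,0],"twist":[0,0,0.07],"jaw":0}
    - {"delta_pos":[0,0,0],"twist":[0,0,0.07],"jaw":0}
    - {"delta_pos":[0,0,0],"twist":[0,0,0.07],"jaw":0}
    - {"delta_pos":[0,0,0],"twist":[0,0,0.07],"jaw":0}

```text
t: 9.58
ee_pos: [0.5379, -0.3533, 0.1085]
tcp_rot: [2.825, 1.366, 0.0]
ft_force: [-1.2, -1.9, 1.6]
finger_gap: 0.0268
grasp_force: 60.4
```

```bash
python3 -c "
from h import *
s=bot.state();print(s['wrist_torque'],s['ft_force'],s['tcp_rot'],s['joint_pos'])"
```

```text
[-0.42234899  0.26089137  1.25884276] [-1.17473543 -1.91454677  1.61565097] [2.82499898e+00 1.36550709e+00 1.76372359e-04] [ 0.37394585  0.54074296  0.19642133  1.74047658 -0.12919417  0.86970088
 -0.04409932]
```

Call:
move_arm:
  series:
    - {"delta_pos":[0,0,0],"twist":[0,0,0.03],"jaw":0}
    - {"delta_pos":[0,0,0],"twist":[0,0,0.03],"jaw":0}
    - {"delta_pos":[0,0,0],"twist":[0,0,0.03],"jaw":0}
    - {"delta_pos":[0,0,0],"twist":[0,0,0.03],"jaw":0}
    - {"delta_pos":[0,0,0],"twist":[0,0,0.03],"jaw":0}

```text
t: 10.0
ee_pos: [0.5391, -0.3526, 0.1085]
tcp_rot: [2.917, 1.156, 0.003]
ft_force: [0.8, -1.8, 2.3]
finger_gap: 0.026
grasp_force: 60.3
```

```bash
python3 -c "
from h import *
s=bot.state();print(s['wrist_torque'],s['ft_force'],s['tcp_rot'],s['joint_pos'])"
```

```text
[-0.2640473  -0.19706673  1.35434332] [ 0.81076609 -1.81509858  2.26552412] [2.91651145 1.15595959 0.00309168] [ 0.3467516   0.54344961  0.23270748  1.74159055 -0.15529726  0.86984955
 -0.16911977]
```

The moment reached 1.3 N m, so that way hits the stop. The other way now, about 97 degrees.

Call:
move_arm:
  series:
    - {"delta_pos":[0,0,0],"twist":[0,0,-0.08],"jaw":0}
    - {"delta_pos":[0,0,0],"twist":[0,0,-0.08],"jaw":0}
    - {"delta_pos":[0,0,0],"twist":[0,0,-0.08],"jaw":0}
    - {"delta_pos":[0,0,0],"twist":[0,0,-0.08],"jaw":0}
    - {"delta_pos":[0,0,0],"twist":[0,0,-0.08],"jaw":0}

```text
t: 10.42
ee_pos: [0.5383, -0.3517, 0.1085]
tcp_rot: [2.631, 1.714, 0.003]
ft_force: [-1.6, 1.6, 4.5]
finger_gap: 0.0261
grasp_force: 60.4
```

Call:
move_arm:
  series:
    - {"delta_pos":[0,0,0],"twist":[0,0,-0.08],"jaw":0}
    - {"delta_pos":[0,0,0],"twist":[0,0,-0.08],"jaw":0}
    - {"delta_pos":[0,0,0],"twist":[0,0,-0.08],"jaw":0}
    - {"delta_pos":[0,0,0],"twist":[0,0,-0.08],"jaw":0}
    - {"delta_pos":[0,0,0],"twist":[0,0,-0.08],"jaw":0}

```text
t: 10.83
ee_pos: [0.5369, -0.3515, 0.1085]
tcp_rot: [-2.239, -2.202, -0.0]
ft_force: [-4.3, 3.2, 7.3]
finger_gap: 0.0266
grasp_force: 60.8
```

```bash
python3 -c "
from h import *
s=bot.state();print(s['wrist_torque'],s['ft_force'],s['tcp_rot'],s['joint_pos'])"
```

```text
[ 0.6226763   0.94668019 -0.15705111] [-4.25548028  3.18351425  7.30476083] [-2.23939840e+00 -2.20186809e+00 -4.14384858e-04] [ 0.49221013  0.5353759   0.03046924  1.73401084 -0.02097384  0.87343823
  0.51500281]
```

Only 0.16 N m after 43 degrees, so this is the free way. Continuing.

Call:
move_arm:
  series:
    - {"delta_pos":[0,0,0],"twist":[0,0,-0.09],"jaw":0}
    - {"delta_pos":[0,0,0],"twist":[0,0,-0.09],"jaw":0}
    - {"delta_pos":[0,0,0],"twist":[0,0,-0.09],"jaw":0}
    - {"delta_pos":[0,0,0],"twist":[0,0,-0.09],"jaw":0}
    - {"delta_pos":[0,0,0],"twist":[0,0,-0.09],"jaw":0}

```text
t: 11.25
ee_pos: [0.5353, -0.3515, 0.1086]
tcp_rot: [-1.69, -2.643, 0.001]
ft_force: [-8.4, 2.7, 9.9]
finger_gap: 0.0263
grasp_force: 61.2
```

Call:
move_arm:
  series:
    - {"delta_pos":[0,0,0],"twist":[0,0,-0.09],"jaw":0}
    - {"delta_pos":[0,0,0],"twist":[0,0,-0.09],"jaw":0}
    - {"delta_pos":[0,0,0],"twist":[0,0,-0.09],"jaw":0}
    - {"delta_pos":[0,0,0],"twist":[0,0,-0.09],"jaw":0}
    - {"delta_pos":[0,0,0],"twist":[0,0,-0.09],"jaw":0}

```text
t: 11.67
ee_pos: [0.5346, -0.3518, 0.1088]
tcp_rot: [-1.059, -2.952, 0.001]
ft_force: [-8.9, 3.5, 13.2]
finger_gap: 0.0261
grasp_force: 61.5
```

```bash
python3 -c "
from h import *
s=bot.state();print(s['wrist_torque'],s['ft_force'],s['tcp_rot'],s['joint_pos'])"
```

```text
[ 0.67007084  2.36728523 -0.29564919] [-8.90753536  3.50021195 13.16896909] [-1.05868410e+00 -2.95203844e+00  1.23080494e-03] [ 0.65268911  0.54410793 -0.191437    1.724421    0.12904211  0.89059523
  1.2885158 ]
```

Call:
move_arm:
  series:
    - {"delta_pos":[0,0,-0.3],"twist":[0,0,0],"jaw":0}
    - {"delta_pos":[0,0,-0.3],"twist":[0,0,0],"jaw":0}
    - {"delta_pos":[0,0,-0.3],"twist":[0,0,0],"jaw":0}
    - {"delta_pos":[0,0,-0.3],"twist":[0,0,0],"jaw":0}
    - {"delta_pos":[0,0,0],"twist":[0,0,0],"jaw":0}

```text
t: 12.08
ee_pos: [0.538, -0.3521, 0.1201]
tcp_rot: [1.063, 2.954, -0.001]
ft_force: [-1.7, -0.1, -0.6]
finger_gap: 0.0265
grasp_force: 60.0
```

```bash
python3 - <<'E'
from h import *
s=bot.state();print(s['wrist_torque'],s['ft_force'])
I={c:bot.get_image(c) for c in("scene","side")}
S=cv2.resize(I["scene"]["img"][210:330,340:460],(400,400),interpolation=2);T=cv2.resize(I["side"]["img"][120:220,330:430],(400,400),interpolation=2)
cv2.imwrite("pics/d4.png",np.hstack([S,T])[...,::-1])
E
```

```text
[0.03510942 0.35441546 0.01153001] [-1.72509841 -0.14088278 -0.62875325]
```

View pics/d4.png

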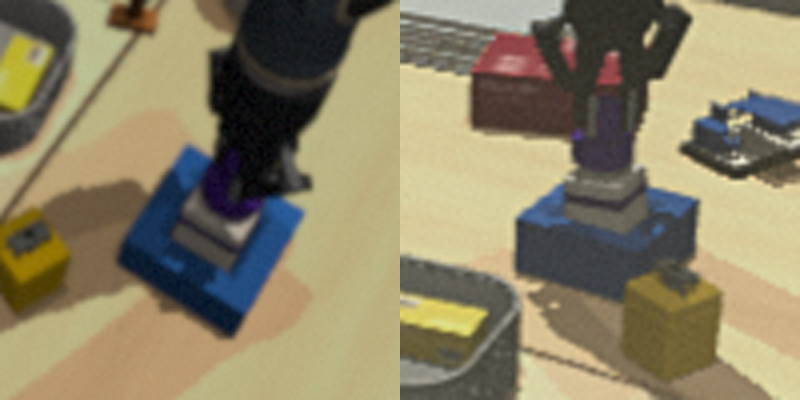

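The side crop shows the canister still down in the dock, and the load is only 0.6 N, so the cap is free. Lifting on.

Call:
move_arm:
  series:
    - {"delta_pos":[0,0,-0.6],"twist":[0,0,0],"jaw":0}
    - {"delta_pos":[0,0,-1],"twist":[0,0,0],"jaw":0}
    - {"delta_pos":[0,0,-2],"twist":[0,0,0],"jaw":0}
    - {"delta_pos":[0,0,-2.5],"twist":[0,0,0],"jaw":0}
    - {"delta_pos":[0,0,-2],"twist":[0,0,0],"jaw":0}

```text
t: 12.6
ee_pos: [0.5384, -0.352, 0.2029]
tcp_rot: [1.062, 2.953, -0.0]
ft_force: [0.8, -0.6, 0.4]
finger_gap: 0.0264
grasp_force: 60.0
```

Call:
move_arm:
  series:
    - {"delta_pos":[0,0,-0.5],"twist":[0,0,0],"jaw":0}
    - {"delta_pos":[0,0,0],"twist":[0,0,0],"jaw":0}
    - {"delta_pos":[0,0,0],"twist":[0,0,0],"jaw":0}
    - {"delta_pos":[0,0,0],"twist":[0,0,0],"jaw":0}
    - {"delta_pos":[0,0,0],"twist":[0,0,0],"jaw":0}

```text
t: 13.02
ee_pos: [0.5366, -0.3514, 0.2037]
tcp_rot: [-1.063, -2.954, -0.001]
ft_force: [0.7, 0.3, -0.7]
finger_gap: 0.0261
grasp_force: 60.0
```

```bash
python3 - <<'E'
from h import *
s=bot.state();print(s['wrist_torque'],s['ft_force'])
I={c:bot.get_image(c) for c in("wrist","side")}
S=cv2.resize(I["wrist"]["img"],(480,300),interpolation=3);T=cv2.resize(I["side"]["img"][120:220,330:430],(300,300),interpolation=2)
cv2.imwrite("pics/d5.png",np.hstack([S,T])[...,::-1])
E
```

```text
[-0.00077577  0.02498763 -0.05438854] [ 0.70902216  0.27535617 -0.70512608]
```

View pics/d5.png

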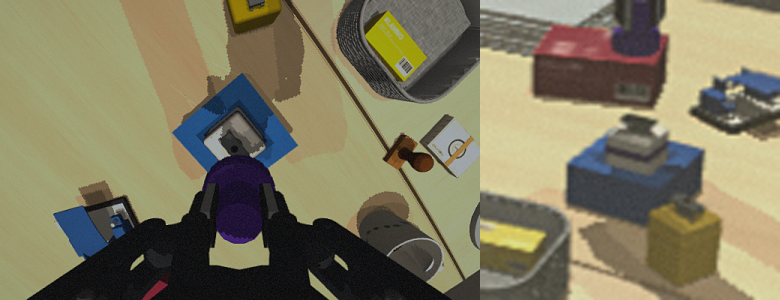

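The open canister stands in the dock (wrist view, about (235,140)), and the cap is in the gripper about 9.5 cm above where it sat.

```bash
python3 -c "
from cell import bot
print(bot.finish_job())"
```

```text
the job is handed in; nothing more can be done
None
```

I handed the job in with the open canister standing in the blue dock and its purple cap, opened anticlockwise seen from above, held in the gripper about 9.5 cm above where it sat. No verdict came back.

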